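# Find the case with the loose lathe centre and hold it out over the bowl

### The arm

A 7-joint arm with a two-finger parallel gripper is mounted at the origin on a cart in front of the work surface, level with it; the furniture and walls round the work are solid. World frame = base frame: x ahead of the robot, y to its left, z up, the work surface at z = 0. Lengths are in m, angles in rad, forces in N, time in s.
With the tool pointing down it reaches from about 0.4 to 0.85 m from the base axis. Payload 10.4 kg.
Tool frame: the origin (TCP) lies at the very end of the fingers, on their centre line; the grasp point (between the pads) lies 19 mm behind it; z points along the fingers, x is the direction in which the jaws open and shut, and the axes are right-handed (so a half turn about z gives the same grasp; the last joint's range is limited). The gripper opens to 87 mm and grips with 3 to 60 N. Pads are 19 mm wide; open, the fingers measure 117 mm over their backs; the gripper's body (75 mm by 190 mm) begins 51 mm behind the grasp point.
Start: joints at [1.268, 0.332, -0.065, 1.46, 0.022, 1.35, -0.088], TCP at [0.173, -0.601, 0.223] pointing down, gripper open.
Joint ranges: [-2.6, 2.6], [-0.5, 2.12], [-1.47, 1.34], [0.16, 2.42], [-1.27, 4.41], [0.06, 2.06], [-2.6, 2.6]. Speed limits (rad/s): [2.22, 2.22, 2.79, 2.79, 3.14, 3.14, 3.14].

### API

Orientations are given as a unit quaternion [x, y, z, w].
In Python, from bench import r gives the robot as it stands. The module is installed in compiled form; this text tells all that it offers.
- The arm moves only by the tool carry_out, never from a script. Its argument "commands" is a list that holds one entry, the list of rows, each a list of 7 numbers: the closure in counts, from 0 (fully open) to 255 (shut), then the shift along the tool's x, y, z in units of 25 mm (1.0 is 25 mm), then the turn, a rotation vector about the tool's x, y, z in units of 5 degrees (1.0 is 5 degrees). A call has 1 to 12 rows; each row is the pose to reach, as a shift and turn from the pose measured when the call began, along the tool's axes at that moment; what a row does not reach only later rows make up. A row lasts 1/8 s, in which the tool goes at most 62.5 mm and 10.7 degrees, less where a joint would pass 70% of its speed; a pose out of reach is approached as far as the arm can. A call with a gripper value outside its range is refused whole. The fingers move at their own pace and stop on an object; "grip_force" is the grip in N (left out, the last holds). Time passes only in rows, so rows that repeat a pose let the fingers close. It gives the time, the measured TCP pose, the force and the opening at its end, in the units of the state.
- r.read_state(): the state, without advancing time (a new reading comes with each control period).
- r.camera(name): name is "scene" or "top" or "wrist"; returns the picture (384x512x3 uint8, blue, green, red); there is no depth.
- r.camera_info(name): a dict with "fx", "fy", "cx", "cy" (pixels), "origin" and "rotation" of the camera in the world. Camera axes: x right, y down, z forward; pixel columns grow to the right and rows downward; lengths in m; the calibration is good to about 2 mm. A picture is of the moment at which its call begins: read the wrist's pose just before it. camera_info takes no time and is no camera call; for the wrist camera it gives the pose at the moment of the call.
- r.close_job(): hands the job in, once; it reports no verdict.
The state is a dict: "time": time; "joint_positions": joint angles; "joint_vel": joint speeds; "joint_torque": joint torques, N m; "ee_pos": TCP position; "eef_rot": TCP orientation; "ft_force": force on the tool from outside, world axes, zero at the start; "torque": the same for the moment, N m; "width": finger opening in m.
Only numpy, scipy, OpenCV 4.12 (cv2) and the standard library are available. Lean on these libraries where they do the work, as an engineer would, in place of code of your own. Each camera call takes 0.05 s, during which the arm holds its last target.

### The job

Each of the three closed wooden cases in the rack holds a spare steel lathe centre, but one centre has come out of its packing: find it. From left to right, lift each case clear of the rack and shake it end for end, dipping its grooved end about 30 degrees down and then raising it about 30 degrees up, and set it back in its own bay unless it is the one you keep. Then take the one that rattles and finish while holding it level and still over the middle of the turned bowl, a hand's width above the rim, ready for me to open; the two quiet cases must be fully home in their bays, and the bowl and the things lying around must be left where they are.

Things in the scene. Friction and masses are not known exactly. Their poses are not given: they have to be found in the camera images.
- case_left_mid (a point): centre, half-way up, of the closed wooden slide-lid case in the left bay (seen from the robot): 130 mm long, 42 wide, 42 high, pale wood, darker lid that stays shut. x runs along its length, away from the end with the thumb groove across the lid (that grooved end is at -x and faces the robot at the start); y across, z up. About 0.36 kg. The three look alike
- case_middle_mid (a point): centre, half-way up, of the closed wooden slide-lid case in the middle bay (seen from the robot): 130 mm long, 42 wide, 42 high, pale wood, darker lid that stays shut. x runs along its length, away from the end with the thumb groove across the lid (that grooved end is at -x and faces the robot at the start); y across, z up. About 0.36 kg. The three look alike
- case_right_mid (a point): centre, half-way up, of the closed wooden slide-lid case in the right bay (seen from the robot): 130 mm long, 42 wide, 42 high, pale wood, darker lid that stays shut. x runs along its length, away from the end with the thumb groove across the lid (that grooved end is at -x and faces the robot at the start); y across, z up. About 0.36 kg. The three look alike
- rack: low plywood rack, 178 (x) by 280 mm (y), 12 thick, fixed; origin under its centre, x forward, y left. Three bays 90 mm apart along y, cases along x with 4 mm play all round: rails 16 mm high across the ends, cleats 14 mm high and 10 thick at the bay corners; long sides open for fingers over 88 mm, 48 mm between cases
- bay_left (a point): centre of the floor of the rack's left bay (seen from the robot), 12 mm above the bench; axes as the rack; a seated case stands on it, its centre 21 mm above this point
- bay_middle (a point): centre of the floor of the rack's middle bay (seen from the robot), 12 mm above the bench; axes as the rack; a seated case stands on it, its centre 21 mm above this point
- bay_right (a point): centre of the floor of the rack's right bay (seen from the robot), 12 mm above the bench; axes as the rack; a seated case stands on it, its centre 21 mm above this point
- bowl_rim (a point): centre of the mouth of the small turned wooden bowl, 123 mm across, 47 mm high, standing loose on the bench beside the rack, to its left or right; this point is level with the rim
- stopper: dark turned bottle stopper, 39 mm across, 80 mm high, standing; origin under its centre; bystander
- candle_cup: pale turned candle cup, 67 mm across, 62 mm high, standing; origin under its centre; bystander
- wax_tin: flat round wax tin, 77 mm across, 28 mm high; origin under its centre; bystander
- knockout_bar: steel knockout bar, 224 mm long, 17 mm thick, lying in front of the lathe; origin under its centre; bystander
- case_left: the left case; origin under its centre, axes as its centre point. Contents hidden, 0.21 kg: in one of the three cases (any) a loose steel part (loose_part_c0) slides some 70 mm lengthwise from end to end (0.14 N m of balance) and knocks when tilted over 15 degrees, and stays there when levelled gently; in the other two the same weight is packed tight
- case_middle: the middle case; origin under its centre, axes as its centre point. Contents hidden, 0.21 kg: in one of the three cases (any) a loose steel part (loose_part_c0) slides some 70 mm lengthwise from end to end (0.14 N m of balance) and knocks when tilted over 15 degrees, and stays there when levelled gently; in the other two the same weight is packed tight
- case_right: the right case; origin under its centre, axes as its centre point. Contents hidden, 0.21 kg: in one of the three cases (any) a loose steel part (loose_part_c0) slides some 70 mm lengthwise from end to end (0.14 N m of balance) and knocks when tilted over 15 degrees, and stays there when levelled gently; in the other two the same weight is packed tight
- bowl: the turned bowl again; origin at the centre of its foot, on the bench
Things that resemble listed ones, but are neither listed nor needed, are in the scene too. What is shaped like the bowl but black is not meant.

How it is judged:
On the way, in this order (a step that is already met when the one before it is completed fails the run):
1. the left case is lifted clear and its grooved end dipped at least 20 degrees below level (height (world z) of case_left_mid above 0.09 m and angle between case_left_mid's own x axis and vertical below 1.222 rad and contact force between case_left and the fingers above 0.5 N), for 0.1 s.
2. the left case, still clear, has its grooved end raised at least 20 degrees above level (height (world z) of case_left_mid above 0.09 m and angle between case_left_mid's own x axis and vertical above 1.92 rad and contact force between case_left and the fingers above 0.5 N), for 0.1 s.
3. the middle case is lifted clear and its grooved end dipped at least 20 degrees below level (height (world z) of case_middle_mid above 0.09 m and angle between case_middle_mid's own x axis and vertical below 1.222 rad and contact force between case_middle and the fingers above 0.5 N), for 0.1 s.
4. the middle case, still clear, has its grooved end raised at least 20 degrees above level (height (world z) of case_middle_mid above 0.09 m and angle between case_middle_mid's own x axis and vertical above 1.92 rad and contact force between case_middle and the fingers above 0.5 N), for 0.1 s.
5. the right case is lifted clear and its grooved end dipped at least 20 degrees below level (height (world z) of case_right_mid above 0.09 m and angle between case_right_mid's own x axis and vertical below 1.222 rad and contact force between case_right and the fingers above 0.5 N), for 0.1 s.
6. the right case, still clear, has its grooved end raised at least 20 degrees above level (height (world z) of case_right_mid above 0.09 m and angle between case_right_mid's own x axis and vertical above 1.92 rad and contact force between case_right and the fingers above 0.5 N), for 0.1 s.
At the end, for the whole second after the job is handed in: the rattling case is held by the fingers, level within 11 degrees and still, centre within 35 mm of the bowl's in plan, underside 40 to 180 mm above the rim, not touching the bowl; the other two are let go, level and home in their own bays (within 8 mm in plan, 4 mm in height) (((distance between loose_part_c0 and case_left_mid below 0.075 m and height (world z) of case_left_mid between 0.108 and 0.248 m and horizontal distance between case_left_mid and bowl_rim below 0.035 m and angle between case_left_mid's own z axis and vertical below 0.2 rad and linear speed of case_left below 0.03 m/s and contact force between case_left and the fingers above 1 N and contact force between case_left and bowl below 0.05 N and horizontal distance between case_middle_mid and bay_middle below 0.008 m and height (world z) of each of case_middle_mid, case_right_mid below 0.037 m and angle between each of case_middle_mid, case_right_mid's own z axis and vertical below 0.06 rad and contact force between each of case_middle, case_right and the fingers below 0.05 N and horizontal distance between case_right_mid and bay_right below 0.008 m) or (distance between loose_part_c0 and case_middle_mid below 0.075 m and height (world z) of case_middle_mid between 0.108 and 0.248 m and horizontal distance between case_middle_mid and bowl_rim below 0.035 m and angle between case_middle_mid's own z axis and vertical below 0.2 rad and linear speed of case_middle below 0.03 m/s and contact force between case_middle and the fingers above 1 N and contact force between case_middle and bowl below 0.05 N and horizontal distance between case_left_mid and bay_left below 0.008 m and height (world z) of each of case_left_mid, case_right_mid below 0.037 m and angle between each of case_left_mid, case_right_mid's own z axis and vertical below 0.06 rad and contact force between each of case_left, case_right and the fingers below 0.05 N and horizontal distance between case_right_mid and bay_right below 0.008 m) or (distance between loose_part_c0 and case_right_mid below 0.075 m and height (world z) of case_right_mid between 0.108 and 0.248 m and horizontal distance between case_right_mid and bowl_rim below 0.035 m and angle between case_right_mid's own z axis and vertical below 0.2 rad and linear speed of case_right below 0.03 m/s and contact force between case_right and the fingers above 1 N and contact force between case_right and bowl below 0.05 N and horizontal distance between case_left_mid and bay_left below 0.008 m and height (world z) of each of case_left_mid, case_middle_mid below 0.037 m and angle between each of case_left_mid, case_middle_mid's own z axis and vertical below 0.06 rad and contact force between each of case_left, case_middle and the fingers below 0.05 N and horizontal distance between case_middle_mid and bay_middle below 0.008 m))); the arm keeps its last pose, push and grip.
It fails at once if the bowl is pushed more than 20 mm (distance of bowl from where it was at the start of the episode above 0.02 m).
It fails at once if a bystander is moved more than 20 mm (distance of any of stopper, candle_cup, wax_tin, knockout_bar from where it was at the start of the episode above 0.02 m).
It also fails if it takes over 72 s, if anything falls off the work surface, if the arm or the gripper's body presses on something with over 40 N, if the wrist force passes 120 N, or if a joint passes its speed limit or range.

## Working session

There is one attempt and no reset: what is moved stays moved. The work goes in short steps, Python scripts to look and compute and a tool call to move; the robot and the scene stay as the last step left them, time stands still between calls to the robot, and variables do not carry over. Pictures are saved under pics/ and viewed, and the job is handed in when it is done.

Besides the shell and the picture viewer there is one more tool, called after ">>>" in YAML: its name, and indented under it one key for each argument. carry_out: Moves the arm, as the interface text tells. Its arguments: {"type":"object","properties":{"commands":{"type":"array"},"grip_force":{"type":"number"}},"required":["commands"]}

```bash
mkdir -p pics; python3 - <<'E'
from bench import r
import cv2,json
s=r.read_state()
for k,v in s.items(): print(k,v)
for n in("scene","top","wrist"):
    i=r.camera_info(n); print(n,i)
    cv2.imwrite(f"pics/{n}0.png",r.camera(n))
E
```

```text
time 0.0
joint_positions [ 1.26837798  0.332857   -0.06468439  1.46095134  0.02162874  1.34990595
 -0.08853591]
joint_vel [ 0.00073243  0.00116199  0.00153097  0.00051056 -0.00013919  0.00124071
  0.00093824]
joint_torque [-2.39172969e-04 -6.23254108e+01  2.41767301e-02 -3.89898455e+01
 -6.14799047e-02  3.99659935e-02  1.47545711e-04]
ee_pos [ 0.17247977 -0.60032002  0.22175841]
eef_rot [ 7.98798526e-01 -6.01598210e-01 -5.98116903e-04 -3.87627382e-04]
ft_force [ 0.75905739 -0.8623523  -0.17865316]
torque [ 0.04839707 -0.00617502 -0.00226154]
width 0.0870762534044001
scene {'fx': 401.8200665319018, 'fy': 401.8200665319018, 'cx': 247.40637256819508, 'cy': 194.92235377711415, 'origin': array([ 0.6895151 , -0.57388389,  1.22273427]), 'rotation': array([ 0.96928844,  0.10307051, -0.02989591, -0.22127501])}
top {'fx': 380.47725574728724, 'fy': 380.47725574728724, 'cx': 256.48702740384675, 'cy': 187.5258350545762, 'origin': array([ 0.32258069, -0.00307684,  1.2367347 ]), 'rotation': array([ 0.70948032, -0.69825391,  0.06607616, -0.06865207])}
wrist {'fx': 293.1959503533832, 'fy': 293.1959503533832, 'cx': 257.3727016815599, 'cy': 193.26579898050502, 'origin': array([ 0.24036643, -0.58105077,  0.38352401]), 'rotation': array([ 0.79196077, -0.59640249, -0.07861752,  0.10450598])}
```

View pics/scene0.png

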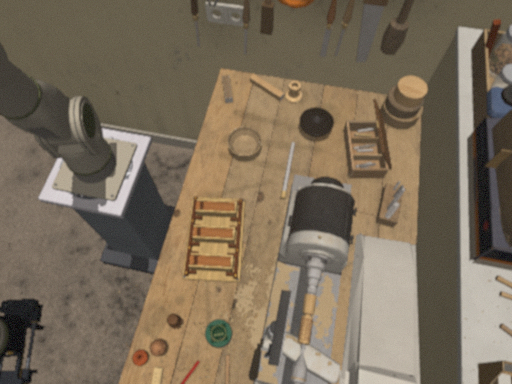

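View pics/top0.png

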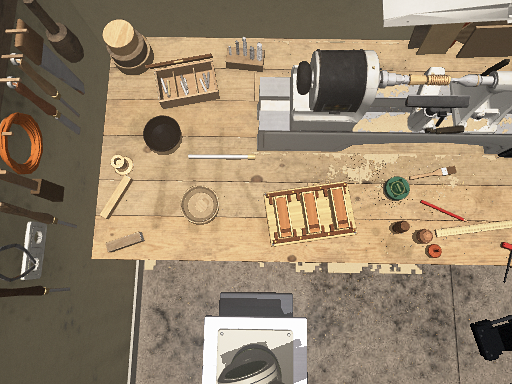

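```bash
cat > h.py <<'E'
import numpy as np,cv2
from scipy.spatial.transform import Rotation as R
def px2w(i,u,v,z):
    d=R.from_quat(i['rotation']).apply([(u-i['cx'])/i['fx'],(v-i['cy'])/i['fy'],1]); o=np.array(i['origin'])
    return o+d*(z-o[2])/d[2]
def w2px(i,p):
    c=R.from_quat(i['rotation']).inv().apply(np.array(p)-i['origin']); return np.array([i['fx']*c[0]/c[2]+i['cx'],i['fy']*c[1]/c[2]+i['cy']])
E
python3 - <<'E'
import cv2
a=cv2.imread('pics/top0.png'); s=cv2.imread('pics/scene0.png')
cv2.imwrite('pics/c1.png',cv2.resize(a[175:255,255:365],None,fx=7,fy=7,interpolation=cv2.INTER_CUBIC))
cv2.imwrite('pics/c2.png',cv2.resize(a[100:240,130:270],None,fx=4,fy=4,interpolation=cv2.INTER_CUBIC))
cv2.imwrite('pics/c3.png',cv2.resize(s[190:285,170:260],None,fx=6,fy=6,interpolation=cv2.INTER_CUBIC))
from bench import r
from h import *
i=r.camera_info('top')
for n,u,v,z in [('bowl',200,205,.047),('rack',310,214,.012),('base',255,350,0)]: print(n,px2w(i,u,v,z))
E
```

```text
bowl [0.49336515 0.18059383 0.047     ]
rack [ 0.4746602  -0.17111628  0.012     ]
base [ 0.05535288 -0.00023057  0.        ]
```

View pics/c1.png

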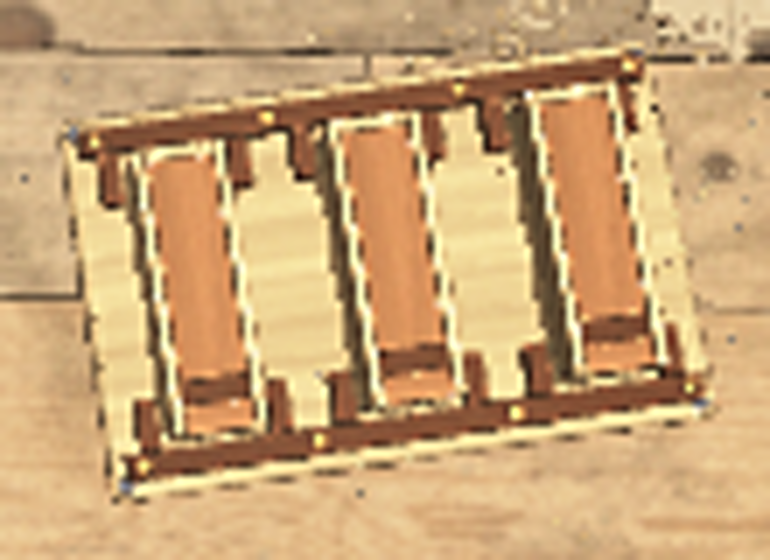

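View pics/c2.png

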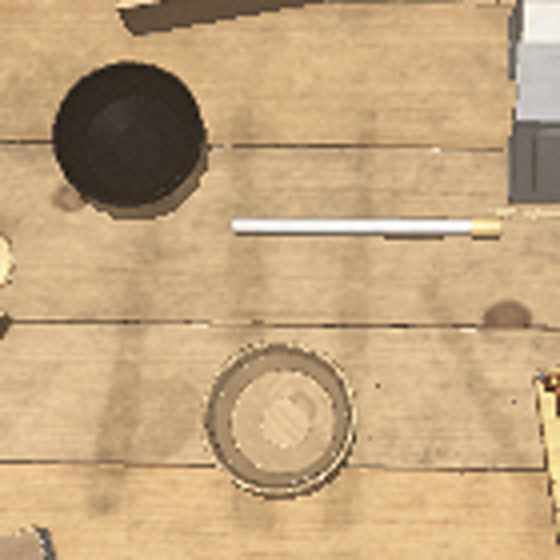

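View pics/c3.png

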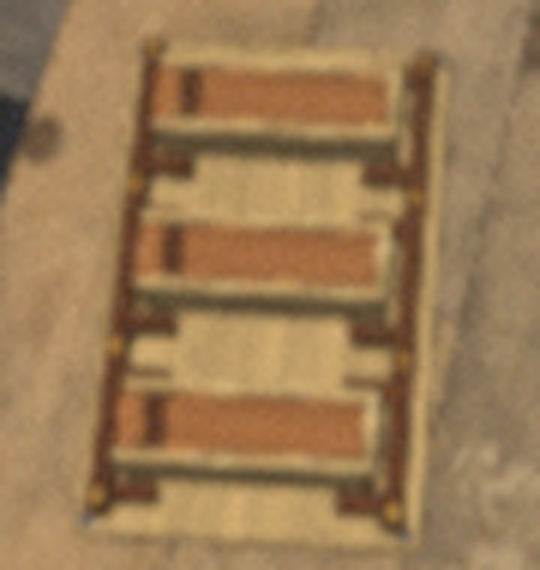

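View pics/wrist0.png

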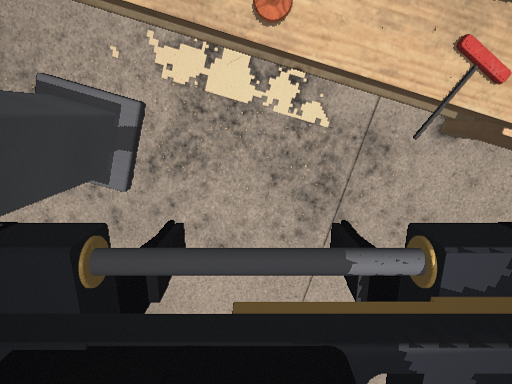

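```bash
python3 - <<'E'
from bench import r
from h import *
i=r.camera_info('top'); s=r.camera_info('scene')
def c1(x,y,z): return px2w(i,255+(x+.5)/7-.5,175+(y+.5)/7-.5,z)
def c3(x,y,z): return px2w(s,170+(x+.5)/6-.5,190+(y+.5)/6-.5,z)
P=[c1(*p,.012)[:2] for p in [(72,138),(640,52),(705,402),(122,492)]]
print('rack',np.round(P,4),np.mean(P,0)); P=np.array(P)
print([np.linalg.norm(P[k]-P[k-1]) for k in range(4)])
d=(P[0]+P[1]-P[2]-P[3]); print('yaw x',np.degrees(np.arctan2(d[1],d[0])))
d=(P[0]+P[3]-P[1]-P[2]); print('yaw y',np.degrees(np.arctan2(-d[0],d[1])))
P=[c3(*p,.012)[:2] for p in [(150,42),(445,62),(415,545),(85,522)]]
print('rack scene',np.round(P,4),np.mean(P,0));P=np.array(P)
print([np.linalg.norm(P[k]-P[k-1]) for k in range(4)])
for n,q in dict(L=[(133,152),(220,142),(265,428),(180,438)],M=[(330,125),(415,113),(465,398),(378,412)],R=[(525,95),(612,84),(665,368),(578,382)]).items():
    P=np.array([c1(*p,.054)[:2] for p in q]); d=(P[0]+P[1]-P[2]-P[3]); 
    print(n,P.mean(0),np.degrees(np.arctan2(d[1],d[0])),[round(np.linalg.norm(P[k]-P[k-1]),4) for k in range(4)])
# bowl: rim outer circle in c2
import cv2
def c2(x,y,z): return px2w(i,130+(x+.5)/4-.5,100+(y+.5)/4-.5,z)
for z in(.047,):
    for p in[(281,418),(205,420),(356,418),(281,342),(281,497)]: print('bowl',c2(*p,z))
for p in [(130,215),(113,211)]: pass
for u,v in[(244,143),(227,143),(262,143),(244,128),(244,160)]: print('bowl scene',px2w(s,u,v,.047))
E
```

```text
rack [[ 0.5371 -0.0244]
 [ 0.5822 -0.2905]
 [ 0.419  -0.3156]
 [ 0.3739 -0.0491]] [ 0.47805517 -0.16987099]
[np.float64(0.16500179706395499), np.float64(0.26991046888083814), np.float64(0.16517914315336626), np.float64(0.27025710008689724)]
yaw x 8.672803907625056
yaw y 9.617077851510324
rack scene [[ 0.3786 -0.048 ]
 [ 0.5423 -0.0258]
 [ 0.5859 -0.2924]
 [ 0.4191 -0.3162]] [ 0.48146753 -0.17058736]
[np.float64(0.27124771850108265), np.float64(0.16513658110995108), np.float64(0.2700757309187202), np.float64(0.1685628747472995)]
L [ 0.46249074 -0.08119303] 9.28343387476858 [np.float64(0.1294), np.float64(0.0395), np.float64(0.1294), np.float64(0.0378)]
M [ 0.47645342 -0.16934089] 9.060679011502888 [np.float64(0.1301), np.float64(0.0389), np.float64(0.1295), np.float64(0.0391)]
R [ 0.49125841 -0.25805423] 9.044471863800197 [np.float64(0.1307), np.float64(0.0398), np.float64(0.1295), np.float64(0.0393)]
bowl [0.49614791 0.18111248 0.047     ]
bowl [0.49360292 0.24106884 0.047     ]
bowl [0.49708623 0.12187279 0.047     ]
bowl [0.55732151 0.18382899 0.047     ]
bowl [0.43378845 0.17834331 0.047     ]
bowl scene [0.50010512 0.17116908 0.047     ]
bowl scene [0.44237041 0.15906605 0.047     ]
bowl scene [0.56115818 0.18396774 0.047     ]
bowl scene [0.48649455 0.23249681 0.047     ]
bowl scene [0.5149106 0.1044572 0.047    ]
```

```bash
cat >> h.py <<'E'
def goal(s,pos,az,tilt=0):
    """tool z down, tool x at azimuth az deg; tilt: deg about tool x"""
    a=np.radians(az); x=np.array([np.cos(a),np.sin(a),0]); z=np.array([0,0,-1.]); y=np.cross(z,x)
    G=R.from_matrix(np.c_[x,y,z])*R.from_rotvec([np.radians(tilt),0,0])
    T=R.from_quat(s['eef_rot'])
    return np.round(T.inv().apply(np.array(pos)-s['ee_pos'])/.025,2), np.round((T.inv()*G).as_rotvec(degrees=True)/5,2)
def pose(s):
    T=R.from_quat(s['eef_rot']).as_matrix()
    print('t',round(s['time'],2),'p',np.round(s['ee_pos'],4),'xaz',round(np.degrees(np.arctan2(T[1,0],T[0,0])),2),'z',np.round(T[:,2],3),'w',round(s['width'],4),'F',np.round(s['ft_force'],2),'Mtool',np.round(T.T@s['torque'],3),'q',np.round(s['joint_positions'],2))
E
python3 - <<'E'
from bench import r
from h import *
s=r.read_state(); pose(s)
print(goal(s,[.4625,-.0812,.16],-80.9))
i=r.camera_info('top')
for u,v,z in[(400,227,.08),(402,227,0),(425,236,.06),(397,187,.028),(222,157,.017),(122,165,.06)]: print(u,v,px2w(i,u,v,z))
a=cv2.imread('pics/top0.png')
cv2.imwrite('pics/c4.png',cv2.resize(a[165:265,340:470],None,fx=6,fy=6,interpolation=cv2.INTER_CUBIC))
E
```

```text
t 0.15 p [ 0.1725 -0.6004  0.2219] xaz -73.97 z [-0.     0.001 -1.   ] w 0.0869 F [-0.23  1.03 -0.92] Mtool [ 0.006 -0.051  0.007] q [ 1.27  0.33 -0.06  1.46  0.02  1.35 -0.09]
(array([-16.76, -16.88,   2.5 ]), array([0.  , 0.01, 1.39]))
400 227 [ 0.43091423 -0.43424093  0.08      ]
402 227 [ 0.43851007 -0.47054021  0.        ]
425 236 [ 0.40638336 -0.51688421  0.06      ]
397 187 [ 0.56492071 -0.45107752  0.028     ]
222 157 [0.65947691 0.1193575  0.017     ]
122 165 [0.61625455 0.43307513 0.06      ]
```

View pics/c4.png

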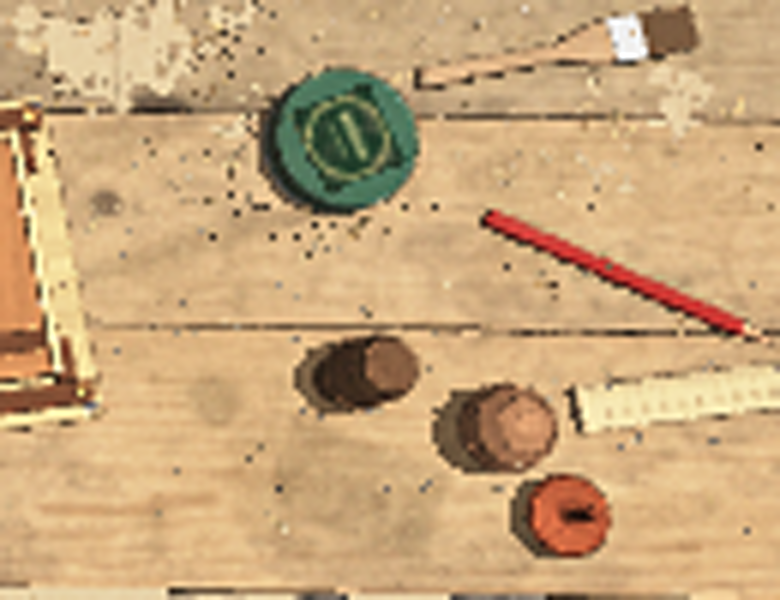

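The crops show the rack at (310,214) in the top picture, with the thumb grooves at the near, lower ends of the cases. There are two bowls: the pale turned one at (200,205) and a black one at (162,134). The pale one fits, because it stands beside the rack and measures about 121 mm across; black is excluded. The stopper at (402,227) and the tin at (397,187) are clear of the right bay. I'll move above the left case next.

>>> carry_out:
  commands:
    - [[60, -2, -2, 0, 0, 0, 0.2], [60, -4.2, -4.2, 0, 0, 0, 0.4], [60, -6.3, -6.3, 0.5, 0, 0, 0.6], [60, -8.4, -8.4, 1, 0, 0, 0.8], [60, -10.5, -10.5, 1.5, 0, 0, 1], [60, -12.6, -12.7, 2, 0, 0, 1.2], [60, -14.7, -14.8, 2.2, 0, 0, 1.39], [60, -16.2, -16.3, 2.5, 0, 0, 1.39], [60, -16.76, -16.88, 2.5, 0, 0, 1.39], [60, -16.76, -16.88, 2.5, 0, 0, 1.39], [60, -16.76, -16.88, 2.5, 0, 0, 1.39]]
  grip_force: 55

```text
time: 1.52
ee_pos: [0.463, -0.0782, 0.1596]
eef_rot: [0.763, -0.647, -0.001, -0.001]
ft_force: [0.5, -0.2, 0.4]
width: 0.0667
```

```bash
python3 - <<'E'
from bench import r
from h import *
s=r.read_state(); pose(s)
print(goal(s,[.4625,-.0812,.021],-80.9))
i=r.camera_info('wrist'); print(i); im=r.camera('wrist')
for q in [(.4625,-.0812,.054),(.4625,-.0812,.054)]: print(w2px(i,q))
cv2.imwrite('pics/w1.png',im)
E
```

```text
t 1.52 p [ 0.463  -0.0782  0.1596] xaz -80.63 z [-0.001  0.002 -1.   ] w 0.0667 F [ 0.48 -0.24  0.35] Mtool [-0.045 -0.009 -0.033] q [ 0.66  0.08 -0.6   1.91  0.05  1.17 -1.37]
(array([0.13, 0.04, 5.54]), array([0.  , 0.03, 0.05]))
{'fx': 293.1959503533832, 'fy': 293.1959503533832, 'cx': 257.3727016815599, 'cy': 193.26579898050502, 'origin': array([ 0.53272611, -0.06706359,  0.32123476]), 'rotation': array([ 0.75603234, -0.64133237, -0.08494724,  0.09945778])}
[260.2740008  193.09196252]
[260.2740008  193.09196252]
```

View pics/w1.png

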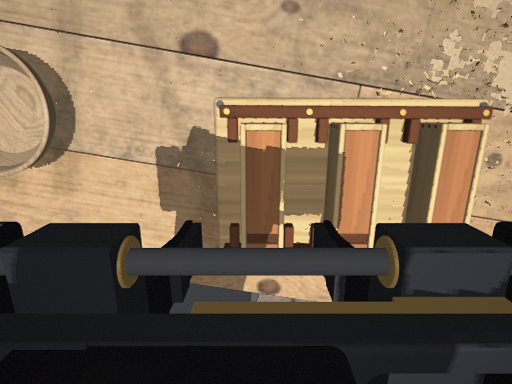

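```bash
python3 - <<'E'
from bench import r
from h import *
im=cv2.imread('pics/w1.png')
cv2.imwrite('pics/w1c.png',cv2.resize(im[90:255,205:505],None,fx=2.6,fy=2.6,interpolation=cv2.INTER_CUBIC))
i={'fx': 293.1959503533832, 'fy': 293.1959503533832, 'cx': 257.3727016815599, 'cy': 193.26579898050502, 'origin': [ 0.53272611, -0.06706359,  0.32123476], 'rotation': [ 0.75603234, -0.64133237, -0.08494724,  0.09945778]}
a=np.radians(9.1)
for n,c in dict(L=(.4625,-.0812),M=(.4765,-.1693),R=(.4913,-.258)).items():
    for dx,dy in[(65,21),(65,-21),(-65,-21),(-65,21)]:
        p=[c[0]+(dx*np.cos(a)-dy*np.sin(a))/1000,c[1]+(dx*np.sin(a)+dy*np.cos(a))/1000,.054]; print(n,w2px(i,p).round(1),(2.6*(w2px(i,p)-[205,90])).round())
E
```

```text
L [237.1 122.1] [84. 84.]
L [284.5 122.4] [207.  84.]
L [280.8 255.9] [197. 431.]
L [238.8 255.7] [ 88. 431.]
M [337.8 122.7] [345.  85.]
M [385.2 123. ] [468.  86.]
M [369.8 256.4] [429. 433.]
M [327.9 256.2] [320. 432.]
R [439.3 122.6] [609.  85.]
R [486.7 122.8] [732.  85.]
R [459.7 256.3] [662. 432.]
R [417.8 256.1] [553. 432.]
```

View pics/w1c.png

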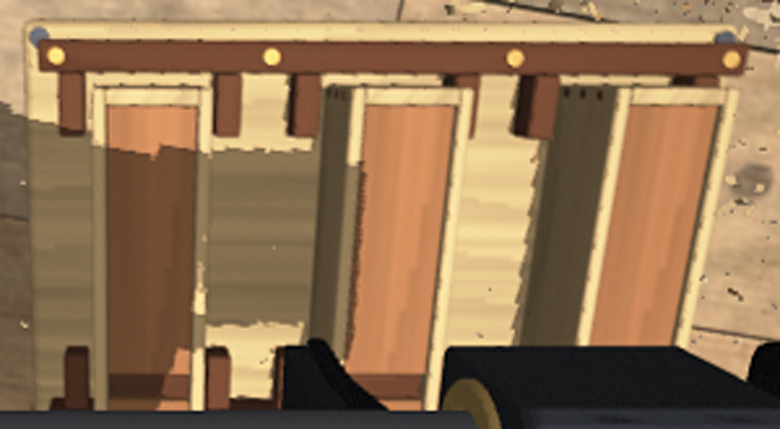

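>>> carry_out:
  commands:
    - [[60, 0.15, 0.05, 1.5, 0, 0, 0.05], [60, 0.16, 0.06, 3, 0, 0, 0.05], [60, 0.16, 0.06, 4.3, 0, 0, 0.05], [60, 0.16, 0.06, 5.2, 0, 0, 0.05], [60, 0.16, 0.06, 5.54, 0, 0, 0.05], [60, 0.16, 0.06, 5.54, 0, 0, 0.05], [160, 0.16, 0.06, 5.54, 0, 0, 0.05], [160, 0.16, 0.06, 5.54, 0, 0, 0.05], [160, 0.16, 0.06, 5.54, 0, 0, 0.05], [160, 0.16, 0.06, 5.54, 0, 0, 0.05], [160, 0.16, 0.06, 5.54, 0, 0, 0.05]]
  grip_force: 55

```text
time: 2.95
ee_pos: [0.4617, -0.084, 0.0215]
eef_rot: [0.76, -0.65, -0.001, -0.0]
ft_force: [-2.9, 1.8, 6.0]
width: 0.0418
```

```bash
python3 - <<'E'
from bench import r
from h import *
s=r.read_state(); pose(s)
for t in(0,30,-30): print(goal(s,[.462,-.082,.15],-80.9,t))
E
```

```text
t 2.95 p [ 0.4617 -0.084   0.0215] xaz -81.02 z [-0.001  0.001 -1.   ] w 0.0418 F [-2.91  1.76  6.  ] Mtool [-0.32  -0.506 -0.04 ] q [ 0.61  0.28 -0.58  2.04  0.19  0.88 -1.48]
(array([-0.08, -0.02, -5.14]), array([ 0.  ,  0.02, -0.02]))
(array([-0.08, -0.02, -5.14]), array([ 6.  ,  0.01, -0.03]))
(array([-0.08, -0.02, -5.14]), array([-6.  ,  0.02, -0.02]))
```

>>> carry_out:
  commands:
    - [[160, 0, 0, -0.3, 0, 0, 0], [160, 0, 0, -1, 0, 0, 0], [160, 0, 0, -2.2, 0, 0, 0], [160, 0, 0, -3.5, 0, 0, 0], [160, 0, 0, -4.7, 0, 0, 0], [160, 0, 0, -5.5, 0, 0, 0], [160, 0, 0, -5.5, 0, 0, 0], [160, 0, 0, -5.5, 0, 0, 0], [160, 0, 0, -5.5, 0, 0, 0]]

```text
time: 4.08
ee_pos: [0.4611, -0.0841, 0.1581]
eef_rot: [0.76, -0.649, -0.001, -0.0]
ft_force: [-0.6, -0.2, -3.2]
width: 0.0418
```

```bash
python3 - <<'E'
from bench import r
from h import *
s=r.read_state(); pose(s)
for t in(0,30,-30): print(goal(s,[.462,-.082,.16],-80.9,t))
i=r.camera_info('wrist')
cv2.imwrite('pics/w2.png',r.camera('wrist')); pose(r.read_state())
E
```

```text
t 4.08 p [ 0.4611 -0.0841  0.1581] xaz -81.01 z [-0.002  0.002 -1.   ] w 0.0418 F [-0.56 -0.23 -3.19] Mtool [-0.018 -0.006 -0.009] q [ 0.67  0.08 -0.61  1.91  0.05  1.17 -1.36]
(array([-0.08, -0.05, -0.08]), array([ 0.02,  0.03, -0.02]))
(array([-0.08, -0.05, -0.08]), array([ 6.02,  0.02, -0.03]))
(array([-0.08, -0.05, -0.08]), array([-5.98,  0.03, -0.01]))
t 4.12 p [ 0.4612 -0.0841  0.1582] xaz -81.01 z [-0.002  0.002 -1.   ] w 0.0417 F [-0.33 -0.96 -3.18] Mtool [-0.026 -0.047 -0.046] q [ 0.67  0.08 -0.61  1.91  0.05  1.17 -1.36]
```

View pics/w2.png

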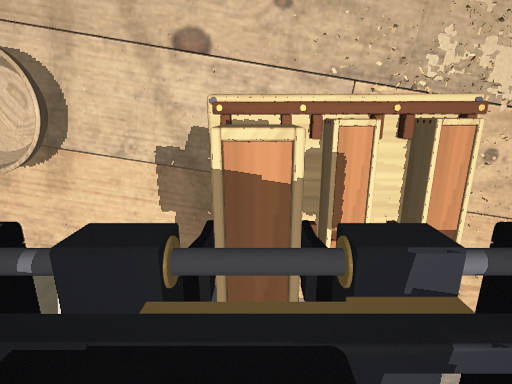

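>>> carry_out:
  commands:
    - [[160, 0, 0, 0, 1, 0, 0], [160, 0, 0, 0, 2.2, 0, 0], [160, 0, 0, 0, 3.5, 0, 0], [160, 0, 0, 0, 4.8, 0, 0], [160, 0, 0, 0, 5.6, 0, 0], [160, 0, 0, 0, 6, 0, 0], [160, 0, 0, 0, 6, 0, 0], [160, 0, 0, 0, 6, 0, 0], [160, 0, 0, 0, 6, 0, 0]]

```text
time: 5.25
ee_pos: [0.4615, -0.0839, 0.1582]
eef_rot: [0.735, -0.628, 0.166, -0.197]
ft_force: [-0.2, -0.2, -2.9]
width: 0.0418
```

```bash
cat >> h.py <<'E'
def avg(r,n=5,cam='wrist',save=None):
    M=[];F=[]
    for k in range(n):
        im=r.camera(cam); s=r.read_state(); T=R.from_quat(s['eef_rot']).as_matrix(); M.append(T.T@s['torque']);F.append(s['ft_force'])
    if save: cv2.imwrite(save,im)
    print('AVG Mtool',np.mean(M,0).round(3),'sd',np.std(M,0).round(3),'F',np.mean(F,0).round(2)); return s
E
python3 - <<'E'
from bench import r
from h import *
s=avg(r,5,'wrist','pics/w3.png'); pose(s)
for t in(0,30,-30): print(goal(s,[.462,-.084,.16],-81,t))
E
```

```text
AVG Mtool [-0.932 -0.004  0.016] sd [0.037 0.024 0.026] F [ 0.01 -0.01 -3.52]
t 5.5 p [ 0.4613 -0.0841  0.1582] xaz -81.0 z [ 0.492  0.08  -0.867] w 0.0417 F [-0.25  0.3  -3.63] Mtool [-0.87  -0.035 -0.003] q [ 0.7  -0.28 -0.41  2.32 -0.54  0.67 -0.78]
(array([ 0.  , -0.06, -0.05]), array([-5.98,  0.03, -0.01]))
(array([ 0.  , -0.06, -0.05]), array([ 0.02,  0.02, -0.01]))
(array([ 0.  , -0.06, -0.05]), array([-11.98,   0.03,  -0.  ]))
```

View pics/w3.png

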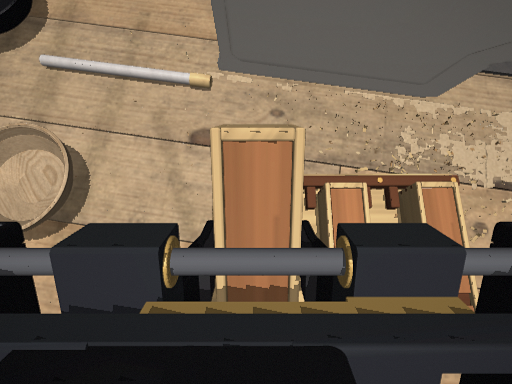

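>>> carry_out:
  commands:
    - [[160, 0, 0, 0, -1, 0, 0], [160, 0, 0, 0, -2.2, 0, 0], [160, 0, 0, 0, -3.5, 0, 0], [160, 0, 0, 0, -4.8, 0, 0], [160, 0, 0, 0, -5.6, 0, 0], [160, 0, 0, 0, -6, 0, 0], [160, 0, 0, 0, -6, 0, 0], [160, 0, 0, 0, -6, 0, 0]]

```text
time: 6.5
ee_pos: [0.461, -0.0842, 0.1581]
eef_rot: [0.76, -0.65, -0.001, -0.0]
ft_force: [-0.4, -0.4, -4.5]
width: 0.0413
```

```bash
python3 - <<'E'
from bench import r
from h import *
s=avg(r,8,'wrist','pics/w4.png'); pose(s)
for t in(0,30,-30): print(goal(s,[.462,-.084,.16],-81,t))
E
```

```text
AVG Mtool [ 0.068 -0.007  0.009] sd [0.021 0.033 0.019] F [-0.08  0.16 -3.92]
t 6.9 p [ 0.4612 -0.0842  0.1583] xaz -81.01 z [-0.002  0.002 -1.   ] w 0.0418 F [-0.25 -0.35 -4.51] Mtool [ 0.03  -0.048 -0.011] q [ 0.73  0.09 -0.67  1.91  0.06  1.17 -1.37]
(array([-0.  , -0.03, -0.07]), array([ 0.02,  0.02, -0.  ]))
(array([-0.  , -0.03, -0.07]), array([ 6.02,  0.02, -0.01]))
(array([-0.  , -0.03, -0.07]), array([-5.98,  0.02,  0.  ]))
```

>>> carry_out:
  commands:
    - [[160, 0, 0, 0, -1, 0, 0], [160, 0, 0, 0, -2.2, 0, 0], [160, 0, 0, 0, -3.5, 0, 0], [160, 0, 0, 0, -4.8, 0, 0], [160, 0, 0, 0, -5.6, 0, 0], [160, 0, 0, 0, -6, 0, 0], [160, 0, 0, 0, -6, 0, 0], [160, 0, 0, 0, -6, 0, 0], [160, 0, 0, 0, -6, 0, 0]]

```text
time: 8.02
ee_pos: [0.4611, -0.0844, 0.1588]
eef_rot: [0.734, -0.627, -0.169, 0.196]
ft_force: [0.1, 1.2, -3.7]
width: 0.0418
```

```bash
python3 - <<'E'
from bench import r
from h import *
s=avg(r,5,'wrist','pics/w5.png'); pose(s)
for t in(0,30,-30): print(goal(s,[.462,-.084,.16],-81,t))
E
```

```text
AVG Mtool [ 0.935 -0.036 -0.003] sd [0.021 0.024 0.027] F [-0.45  0.13 -4.14]
t 8.28 p [ 0.4612 -0.0843  0.1584] xaz -81.02 z [-0.495 -0.077 -0.865] w 0.042 F [-0.22 -0.06 -4.71] Mtool [ 0.934 -0.062 -0.027] q [ 0.49  0.52 -0.63  1.53  0.3   1.72 -1.61]
(array([-0.01,  0.  , -0.07]), array([6.01, 0.02, 0.  ]))
(array([-0.01,  0.  , -0.07]), array([12.01,  0.02, -0.  ]))
(array([-0.01,  0.  , -0.07]), array([0.01, 0.02, 0.01]))
```

View pics/w5.png

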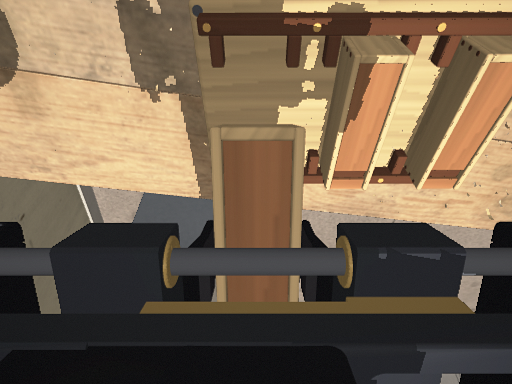

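>>> carry_out:
  commands:
    - [[160, 0, 0, 0, 1, 0, 0], [160, 0, 0, 0, 2.2, 0, 0], [160, 0, 0, 0, 3.5, 0, 0], [160, 0, 0, 0, 4.8, 0, 0], [160, 0, 0, 0, 5.6, 0, 0], [160, 0, 0, 0, 6.01, 0, 0], [160, 0, 0, 0, 6.01, 0, 0], [160, 0, 0, 0, 6.01, 0, 0]]

```text
time: 9.28
ee_pos: [0.4611, -0.0842, 0.1585]
eef_rot: [0.76, -0.65, -0.001, -0.0]
ft_force: [-0.2, 0.4, -4.3]
width: 0.0416
```

```bash
python3 - <<'E'
from bench import r
from h import *
s=avg(r,8,'wrist','pics/w6.png'); pose(s)
print(goal(s,[.4617,-.084,.0222],-81,0))
E
```

```text
AVG Mtool [-0.077 -0.013  0.002] sd [0.028 0.028 0.035] F [-0.11 -0.25 -3.84]
t 9.68 p [ 0.4612 -0.0841  0.1583] xaz -81.01 z [-0.001  0.002 -1.   ] w 0.0414 F [-0.48  0.45 -3.45] Mtool [-0.08  -0.023 -0.021] q [ 0.77  0.09 -0.7   1.91  0.06  1.17 -1.37]
(array([ 0.01, -0.02,  5.45]), array([ 0.01,  0.02, -0.  ]))
```

The balance moved from +0.068 to -0.077 N m, a change of 0.145 N m against the 0.14 given, so the left case rattles. The others still have to be shaken, so I'll set it back for now.

>>> carry_out:
  commands:
    - [[160, 0.01, -0.02, 1, 0, 0, 0], [160, 0.01, -0.02, 2.2, 0, 0, 0], [160, 0.01, -0.02, 3.4, 0, 0, 0], [160, 0.01, -0.02, 4.4, 0, 0, 0], [160, 0.01, -0.02, 5, 0, 0, 0], [160, 0.01, -0.02, 5.3, 0, 0, 0], [160, 0.01, -0.02, 5.45, 0, 0, 0], [160, 0.01, -0.02, 5.45, 0, 0, 0], [160, 0.01, -0.02, 5.45, 0, 0, 0]]

```text
time: 10.8
ee_pos: [0.462, -0.0841, 0.0227]
eef_rot: [0.76, -0.65, -0.001, -0.001]
ft_force: [0.0, 0.2, -3.5]
width: 0.0416
```

```bash
python3 - <<'E'
from bench import r
from h import *
s=avg(r,2,'wrist','pics/w7.png'); pose(s)
print(goal(s,[.4617,-.084,.0217],-81,0),goal(s,[.4617,-.084,.14],-81,0), goal(s,[.4755,-.171,.14],-81,0))
E
```

```text
AVG Mtool [-0.1   -0.006 -0.03 ] sd [0.01  0.013 0.018] F [-0.13  0.31 -3.87]
t 10.9 p [ 0.4619 -0.0841  0.0225] xaz -81.01 z [-0.     0.002 -1.   ] w 0.0416 F [ 0.64  0.24 -4.11] Mtool [-0.09   0.007 -0.012] q [ 0.7   0.29 -0.67  2.04  0.23  0.89 -1.51]
(array([-0.01,  0.01,  0.03]), array([-0.  ,  0.02, -0.  ])) (array([-0.01,  0.01, -4.7 ]), array([-0.  ,  0.02, -0.  ])) (array([ 3.51,  0.01, -4.71]), array([-0.  ,  0.02, -0.  ]))
```

View pics/w7.png

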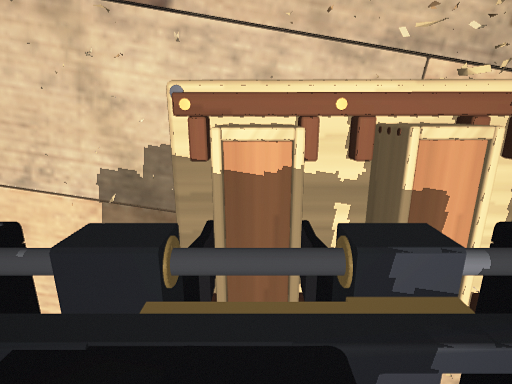

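>>> carry_out:
  commands:
    - [[160, 0, 0, 0.04, 0, 0, 0], [160, 0, 0, 0.05, 0, 0, 0], [60, 0, 0, 0.05, 0, 0, 0], [60, 0, 0, 0.05, 0, 0, 0], [60, 0, 0, 0.05, 0, 0, 0], [60, 0, 0, -1, 0, 0, 0], [60, 0, 0, -2.6, 0, 0, 0], [60, 0, 0, -4.2, 0, 0, 0], [60, 1.5, 0, -4.7, 0, 0, 0], [60, 3.5, 0, -4.7, 0, 0, 0], [60, 3.5, 0, -4.7, 0, 0, 0], [60, 3.5, 0, -4.7, 0, 0, 0]]

```text
time: 12.4
ee_pos: [0.4755, -0.1702, 0.1397]
eef_rot: [0.76, -0.65, -0.001, -0.001]
ft_force: [0.2, 0.5, 0.2]
width: 0.0667
```

```bash
python3 - <<'E'
from bench import r
from h import *
i=r.camera_info('wrist');s=avg(r,1,'wrist','pics/w8.png'); pose(s)
print(goal(s,[.4755,-.171,.0215],-81,0))
im=cv2.imread('pics/w8.png'); cv2.imwrite('pics/w8c.png',cv2.resize(im[80:260,100:512],None,fx=1.9,fy=1.9,interpolation=cv2.INTER_CUBIC))
a=np.radians(9.1)
for n,c in dict(L=(.4617,-.084),M=(.4755,-.171),R=(.490,-.260)).items():
    for dx,dy in[(65,21),(65,-21)]:
        p=[c[0]+(dx*np.cos(a)-dy*np.sin(a))/1000,c[1]+(dx*np.sin(a)+dy*np.cos(a))/1000,.054]; print(n,(1.9*(w2px(i,p)-[100,80])).round())
E
```

```text
AVG Mtool [-0.017 -0.04   0.029] sd [0. 0. 0.] F [ 0.23 -0.1   0.02]
t 12.45 p [ 0.4756 -0.1697  0.1397] xaz -80.95 z [-0.     0.002 -1.   ] w 0.0665 F [ 0.23 -0.1   0.02] Mtool [-0.017 -0.04   0.029] q [ 0.84  0.19 -0.64  1.85  0.12  1.14 -1.26]
(array([0.06, 0.01, 4.73]), array([0.  , 0.03, 0.01]))
L [48. 80.]
L [145.  79.]
M [252.  80.]
M [349.  79.]
R [461.  79.]
R [558.  78.]
```

View pics/w8c.png

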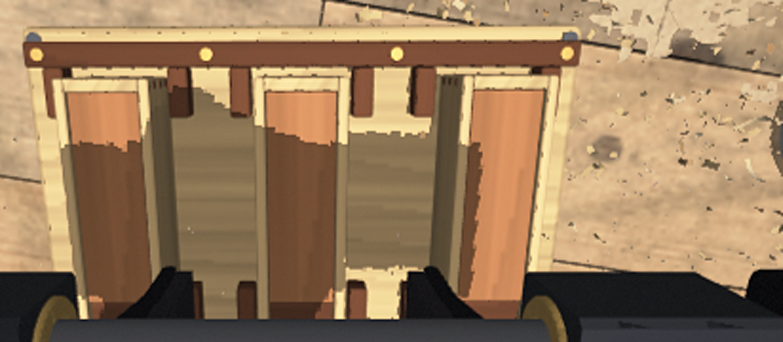

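The left case is back between its cleats, at crop columns 55–150, with its top at the same level as its neighbours. The middle case is under the gripper.

>>> carry_out:
  commands:
    - [[60, 0.05, 0.01, 1.2, 0, 0, 0], [60, 0.05, 0.01, 2.6, 0, 0, 0], [60, 0.05, 0.01, 3.8, 0, 0, 0], [60, 0.05, 0.01, 4.5, 0, 0, 0], [60, 0.05, 0.01, 4.73, 0, 0, 0], [60, 0.05, 0.01, 4.73, 0, 0, 0], [160, 0.05, 0.01, 4.73, 0, 0, 0], [160, 0.05, 0.01, 4.73, 0, 0, 0], [160, 0.05, 0.01, 4.73, 0, 0, 0], [160, 0.05, 0.01, 4.73, 0, 0, 0], [160, 0.05, 0.01, 4.73, 0, 0, 0]]
  grip_force: 55

```text
time: 13.82
ee_pos: [0.4757, -0.1708, 0.0218]
eef_rot: [0.761, -0.649, -0.001, -0.001]
ft_force: [-2.0, -0.8, 4.8]
width: 0.0416
```

>>> carry_out:
  commands:
    - [[160, 0, 0, -0.3, 0, 0, 0], [160, 0, 0, -1, 0, 0, 0], [160, 0, 0, -2.2, 0, 0, 0], [160, 0, 0, -3.5, 0, 0, 0], [160, 0, 0, -4.7, 0, 0, 0], [160, 0, 0, -5.5, 0, 0, 0], [160, 0, 0, -5.5, 0, 0, 0], [160, 0, 0, -5.5, 0, 0, 0]]

```text
time: 14.82
ee_pos: [0.4751, -0.171, 0.1587]
eef_rot: [0.761, -0.649, -0.001, -0.0]
ft_force: [-0.6, 0.4, -3.3]
width: 0.0417
```

```bash
python3 - <<'E'
from bench import r
from h import *
s=avg(r,8,'wrist','pics/w9.png'); pose(s)
E
```

```text
AVG Mtool [0.002 0.023 0.001] sd [0.03  0.029 0.03 ] F [-0.3  -0.09 -3.19]
t 15.22 p [ 0.4756 -0.171   0.159 ] xaz -80.95 z [-0.001  0.002 -1.   ] w 0.0418 F [ 0.07 -0.05 -2.7 ] Mtool [0.043 0.075 0.02 ] q [ 0.85  0.17 -0.65  1.83  0.11  1.18 -1.24]
```

View pics/w9.png

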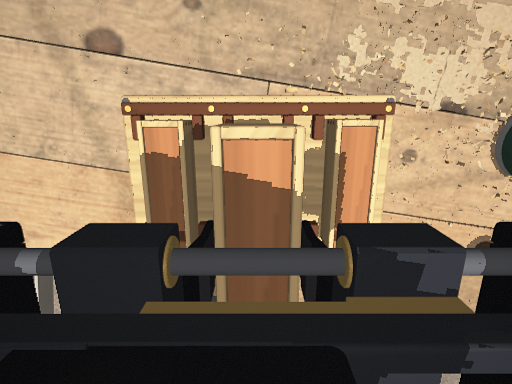

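>>> carry_out:
  commands:
    - [[160, 0, 0, 0, 1, 0, 0], [160, 0, 0, 0, 2.2, 0, 0], [160, 0, 0, 0, 3.5, 0, 0], [160, 0, 0, 0, 4.8, 0, 0], [160, 0, 0, 0, 5.6, 0, 0], [160, 0, 0, 0, 6, 0, 0], [160, 0, 0, 0, 6, 0, 0], [160, 0, 0, 0, 6, 0, 0], [160, 0, 0, 0, 6, 0, 0]]

```text
time: 16.35
ee_pos: [0.476, -0.1708, 0.1592]
eef_rot: [0.735, -0.627, 0.167, -0.197]
ft_force: [0.7, -0.9, -3.8]
width: 0.0416
```

>>> carry_out:
  commands:
    - [[160, 0, 0, 0, -1, 0, 0], [160, 0, 0, 0, -2.2, 0, 0], [160, 0, 0, 0, -3.5, 0, 0], [160, 0, 0, 0, -4.8, 0, 0], [160, 0, 0, 0, -5.6, 0, 0], [160, 0, 0, 0, -6, 0, 0], [160, 0, 0, 0, -6, 0, 0], [160, 0, 0, 0, -6, 0, 0]]

```text
time: 17.35
ee_pos: [0.476, -0.1709, 0.1591]
eef_rot: [0.761, -0.649, -0.001, -0.001]
ft_force: [0.9, -0.0, -4.1]
width: 0.0416
```

```bash
python3 - <<'E'
from bench import r
from h import *
s=avg(r,8,'wrist','pics/w10.png'); pose(s)
E
```

```text
AVG Mtool [-0.009 -0.01  -0.002] sd [0.014 0.027 0.025] F [-0.02 -0.03 -3.36]
t 17.75 p [ 0.4759 -0.171   0.1593] xaz -80.92 z [-0.001  0.002 -1.   ] w 0.0416 F [-0.69  0.75 -3.75] Mtool [-0.015  0.005  0.026] q [ 0.91  0.18 -0.71  1.82  0.13  1.18 -1.26]
```

>>> carry_out:
  commands:
    - [[160, 0, 0, 0, -1, 0, 0], [160, 0, 0, 0, -2.2, 0, 0], [160, 0, 0, 0, -3.5, 0, 0], [160, 0, 0, 0, -4.8, 0, 0], [160, 0, 0, 0, -5.6, 0, 0], [160, 0, 0, 0, -6, 0, 0], [160, 0, 0, 0, -6, 0, 0], [160, 0, 0, 0, -6, 0, 0], [160, 0, 0, 0, -6, 0, 0]]

```text
time: 18.88
ee_pos: [0.4758, -0.1713, 0.1598]
eef_rot: [0.735, -0.627, -0.168, 0.196]
ft_force: [-0.9, -0.0, -2.2]
width: 0.0418
```

>>> carry_out:
  commands:
    - [[160, 0, 0, 0, 1, 0, 0], [160, 0, 0, 0, 2.2, 0, 0], [160, 0, 0, 0, 3.5, 0, 0], [160, 0, 0, 0, 4.8, 0, 0], [160, 0, 0, 0, 5.6, 0, 0], [160, 0, 0, 0, 6, 0, 0], [160, 0, 0, 0, 6, 0, 0], [160, 0, 0, 0, 6, 0, 0]]

```text
time: 19.88
ee_pos: [0.4757, -0.1713, 0.16]
eef_rot: [0.761, -0.649, -0.0, -0.0]
ft_force: [0.1, -0.1, -3.7]
width: 0.0415
```

```bash
python3 - <<'E'
from bench import r
from h import *
s=avg(r,8,'wrist','pics/w11.png'); pose(s)
print(goal(s,[.4757,-.1708,.0218],-80.95,0))
E
```

```text
AVG Mtool [-0.016 -0.01   0.015] sd [0.032 0.016 0.03 ] F [ 0.12  0.1  -3.13]
t 20.27 p [ 0.4758 -0.1711  0.1597] xaz -80.94 z [ 0.001  0.002 -1.   ] w 0.0415 F [ 0.2   0.39 -3.31] Mtool [-0.031  0.005 -0.019] q [ 0.94  0.19 -0.74  1.82  0.13  1.18 -1.26]
(array([-0.01,  0.01,  5.52]), array([-0.01,  0.02,  0.  ]))
```

View pics/w11.png

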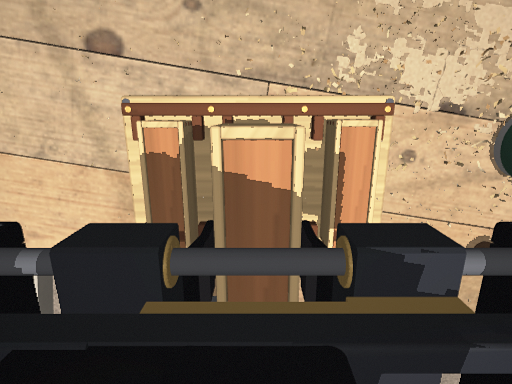

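The middle case is quiet: the balance stayed at -0.009 and then -0.016. I'll set it back; it hasn't moved in the grip.

>>> carry_out:
  commands:
    - [[160, -0.01, 0.01, 1, 0, 0, 0], [160, -0.01, 0.01, 2.2, 0, 0, 0], [160, -0.01, 0.01, 3.4, 0, 0, 0], [160, -0.01, 0.01, 4.4, 0, 0, 0], [160, -0.01, 0.01, 5, 0, 0, 0], [160, -0.01, 0.01, 5.3, 0, 0, 0], [160, -0.01, 0.01, 5.47, 0, 0, 0], [160, -0.01, 0.01, 5.52, 0, 0, 0], [160, -0.01, 0.01, 5.52, 0, 0, 0], [160, -0.01, 0.01, 5.52, 0, 0, 0]]

```text
time: 21.52
ee_pos: [0.4759, -0.1709, 0.0221]
eef_rot: [0.761, -0.649, 0.0, -0.001]
ft_force: [-0.1, 0.2, -3.3]
width: 0.0414
```

>>> carry_out:
  commands:
    - [[60, 0, 0, 0, 0, 0, 0], [60, 0, 0, 0, 0, 0, 0], [60, 0, 0, 0, 0, 0, 0], [60, 0, 0, -1, 0, 0, 0], [60, 0, 0, -2.6, 0, 0, 0], [60, 0, 0, -4.2, 0, 0, 0], [60, 1.5, 0, -4.7, 0, 0, 0], [60, 3.57, 0, -4.7, 0, 0, 0], [60, 3.57, 0, -4.7, 0, 0, 0], [60, 3.57, 0, -4.7, 0, 0, 0]]

```text
time: 22.78
ee_pos: [0.4898, -0.2585, 0.1393]
eef_rot: [0.761, -0.649, -0.0, -0.001]
ft_force: [0.7, 0.6, 0.4]
width: 0.0666
```

```bash
python3 - <<'E'
from bench import r
from h import *
i=r.camera_info('wrist');s=avg(r,1,'wrist','pics/w12.png'); pose(s)
print(goal(s,[.4900,-.2595,.0218],-80.95,0))
a=np.radians(9.1)
for n,c in dict(L=(.4617,-.084),M=(.4757,-.1708),R=(.490,-.2595)).items():
    for dx,dy in[(65,21),(65,-21)]:
        p=[c[0]+(dx*np.cos(a)-dy*np.sin(a))/1000,c[1]+(dx*np.sin(a)+dy*np.cos(a))/1000,.054]; print(n,w2px(i,p).round(1))
E
```

```text
AVG Mtool [ 0.002 -0.032  0.012] sd [0. 0. 0.] F [-0.14  0.56 -0.93]
t 22.82 p [ 0.4899 -0.258   0.1394] xaz -80.87 z [ 0.001  0.002 -1.   ] w 0.0666 F [-0.14  0.56 -0.93] Mtool [ 0.002 -0.032  0.012] q [ 0.99  0.31 -0.68  1.73  0.21  1.17 -1.17]
(array([0.07, 0.01, 4.7 ]), array([-0.01,  0.02,  0.02]))
L [ 15.8 122.1]
L [ 67. 122.]
M [123.  121.9]
M [174.3 121.9]
R [232.7 121.7]
R [283.9 121.7]
```

View pics/w12.png

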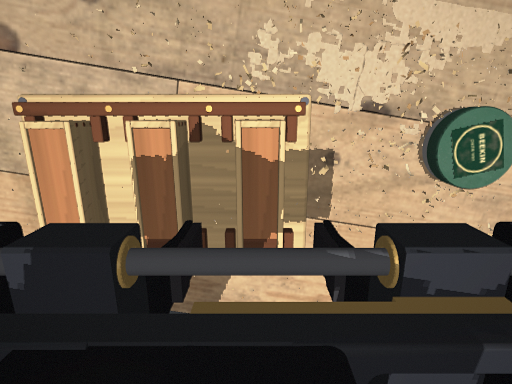

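>>> carry_out:
  commands:
    - [[60, 0.02, 0.01, 1.2, 0, 0, 0], [60, 0.02, 0.01, 2.6, 0, 0, 0], [60, 0.02, 0.01, 3.8, 0, 0, 0], [60, 0.02, 0.01, 4.5, 0, 0, 0], [60, 0.02, 0.01, 4.7, 0, 0, 0], [60, 0.02, 0.01, 4.7, 0, 0, 0], [160, 0.02, 0.01, 4.7, 0, 0, 0], [160, 0.02, 0.01, 4.7, 0, 0, 0], [160, 0.02, 0.01, 4.7, 0, 0, 0], [160, 0.02, 0.01, 4.7, 0, 0, 0], [160, 0.02, 0.01, 4.7, 0, 0, 0]]
  grip_force: 55

```text
time: 24.2
ee_pos: [0.4901, -0.2589, 0.0223]
eef_rot: [0.761, -0.649, 0.0, -0.001]
ft_force: [-0.3, -2.4, 4.4]
width: 0.0415
```

>>> carry_out:
  commands:
    - [[160, 0, 0, -0.3, 0, 0, 0], [160, 0, 0, -1, 0, 0, 0], [160, 0, 0, -2.2, 0, 0, 0], [160, 0, 0, -3.5, 0, 0, 0], [160, 0, 0, -4.7, 0, 0, 0], [160, 0, 0, -5.5, 0, 0, 0], [160, 0, 0, -5.5, 0, 0, 0], [160, 0, 0, -5.5, 0, 0, 0]]

```text
time: 25.2
ee_pos: [0.4894, -0.2587, 0.1592]
eef_rot: [0.761, -0.649, -0.0, -0.001]
ft_force: [0.5, 0.1, -4.4]
width: 0.0418
```

```bash
python3 - <<'E'
from bench import r
from h import *
s=avg(r,6,'wrist','pics/w13.png'); pose(s)
E
```

```text
AVG Mtool [-0.02  -0.007 -0.002] sd [0.033 0.016 0.023] F [-0.16 -0.25 -3.61]
t 25.5 p [ 0.4897 -0.2588  0.1593] xaz -80.88 z [ 0.001  0.002 -1.   ] w 0.0417 F [ 0.24  0.06 -3.51] Mtool [-0.034  0.01  -0.023] q [ 1.    0.3  -0.69  1.71  0.2   1.21 -1.16]
```

View pics/w13.png

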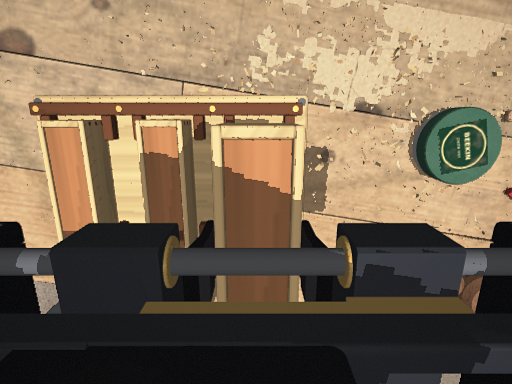

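The right case is held square at columns 212–303, and the other two are home.

>>> carry_out:
  commands:
    - [[160, 0, 0, 0, 1, 0, 0], [160, 0, 0, 0, 2.2, 0, 0], [160, 0, 0, 0, 3.5, 0, 0], [160, 0, 0, 0, 4.8, 0, 0], [160, 0, 0, 0, 5.6, 0, 0], [160, 0, 0, 0, 6, 0, 0], [160, 0, 0, 0, 6, 0, 0], [160, 0, 0, 0, 6, 0, 0], [160, 0, 0, 0, 6, 0, 0]]

```text
time: 26.62
ee_pos: [0.4901, -0.2585, 0.1595]
eef_rot: [0.735, -0.626, 0.168, -0.198]
ft_force: [-0.2, -0.1, -4.2]
width: 0.0417
```

>>> carry_out:
  commands:
    - [[160, 0, 0, 0, -1, 0, 0], [160, 0, 0, 0, -2.2, 0, 0], [160, 0, 0, 0, -3.5, 0, 0], [160, 0, 0, 0, -4.8, 0, 0], [160, 0, 0, 0, -5.6, 0, 0], [160, 0, 0, 0, -6, 0, 0], [160, 0, 0, 0, -6, 0, 0], [160, 0, 0, 0, -6, 0, 0]]

```text
time: 27.62
ee_pos: [0.4901, -0.2586, 0.1594]
eef_rot: [0.761, -0.648, 0.0, -0.001]
ft_force: [-0.3, 0.3, -3.8]
width: 0.0415
```

```bash
python3 - <<'E'
from bench import r
from h import *
s=avg(r,8,'wrist','pics/w14.png'); pose(s)
E
```

```text
AVG Mtool [-0.013  0.011  0.01 ] sd [0.026 0.041 0.023] F [ 0.19 -0.25 -3.68]
t 28.02 p [ 0.49   -0.2587  0.1596] xaz -80.84 z [ 0.001  0.001 -1.   ] w 0.042 F [ 0.38 -0.56 -3.43] Mtool [0.011 0.074 0.054] q [ 1.03  0.3  -0.73  1.7   0.21  1.22 -1.17]
```

>>> carry_out:
  commands:
    - [[160, 0, 0, 0, -1, 0, 0], [160, 0, 0, 0, -2.2, 0, 0], [160, 0, 0, 0, -3.5, 0, 0], [160, 0, 0, 0, -4.8, 0, 0], [160, 0, 0, 0, -5.6, 0, 0], [160, 0, 0, 0, -6, 0, 0], [160, 0, 0, 0, -6, 0, 0], [160, 0, 0, 0, -6, 0, 0], [160, 0, 0, 0, -6, 0, 0]]

```text
time: 29.15
ee_pos: [0.4898, -0.2592, 0.1602]
eef_rot: [0.735, -0.627, -0.167, 0.196]
ft_force: [0.2, -0.1, -3.2]
width: 0.0413
```

>>> carry_out:
  commands:
    - [[160, 0, 0, 0, 1, 0, 0], [160, 0, 0, 0, 2.2, 0, 0], [160, 0, 0, 0, 3.5, 0, 0], [160, 0, 0, 0, 4.8, 0, 0], [160, 0, 0, 0, 5.6, 0, 0], [160, 0, 0, 0, 6, 0, 0], [160, 0, 0, 0, 6, 0, 0], [160, 0, 0, 0, 6, 0, 0]]

```text
time: 30.15
ee_pos: [0.4897, -0.2592, 0.1604]
eef_rot: [0.761, -0.649, 0.001, -0.001]
ft_force: [0.3, 0.1, -2.0]
width: 0.0415
```

```bash
python3 - <<'E'
from bench import r
from h import *
s=avg(r,8,'wrist','pics/w15.png'); pose(s)
print(goal(s,[.4901,-.2588,.0222],-80.88,0))
E
```

```text
AVG Mtool [-0.01   0.018  0.01 ] sd [0.017 0.041 0.023] F [ 0.2   0.26 -3.34]
t 30.55 p [ 0.4899 -0.259   0.1601] xaz -80.87 z [ 0.002  0.001 -1.   ] w 0.0414 F [-0.23 -0.4  -4.05] Mtool [-0.017  0.05   0.006] q [ 1.05  0.31 -0.75  1.7   0.22  1.22 -1.17]
(array([-0.  ,  0.  ,  5.51]), array([-0.03,  0.01,  0.  ]))
```

View pics/w15.png

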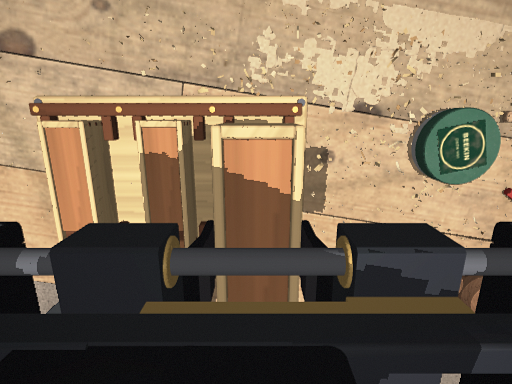

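The right case is quiet too (-0.013, then -0.010). I'll set it home and go back for the left case.

>>> carry_out:
  commands:
    - [[160, 0, 0, 1, 0, 0, 0], [160, 0, 0, 2.2, 0, 0, 0], [160, 0, 0, 3.4, 0, 0, 0], [160, 0, 0, 4.4, 0, 0, 0], [160, 0, 0, 5, 0, 0, 0], [160, 0, 0, 5.3, 0, 0, 0], [160, 0, 0, 5.47, 0, 0, 0], [160, 0, 0, 5.51, 0, 0, 0], [160, 0, 0, 5.51, 0, 0, 0], [160, 0, 0, 5.51, 0, 0, 0]]

```text
time: 31.8
ee_pos: [0.4904, -0.2591, 0.0227]
eef_rot: [0.761, -0.649, 0.001, -0.001]
ft_force: [0.6, -0.2, -3.8]
width: 0.0414
```

>>> carry_out:
  commands:
    - [[60, 0, 0, 0, 0, 0, 0], [60, 0, 0, 0, 0, 0, 0], [60, 0, 0, 0, 0, 0, 0], [60, 0, 0, -1, 0, 0, 0], [60, 0, 0, -2.6, 0, 0, 0], [60, 0, 0, -4.2, 0, 0, 0], [60, -1.5, 0, -4.7, 0, 0, 0], [60, -3.5, 0, -4.7, 0, 0, 0], [60, -5.5, 0, -4.7, 0, 0, 0], [60, -7.08, 0, -4.7, 0, 0, 0], [60, -7.08, 0, -4.7, 0, 0, 0], [60, -7.08, 0, -4.7, 0, 0, 0]]

```text
time: 33.3
ee_pos: [0.4622, -0.0851, 0.1404]
eef_rot: [0.761, -0.649, 0.001, -0.001]
ft_force: [-0.4, 0.5, 0.2]
width: 0.0668
```

```bash
python3 - <<'E'
from bench import r
from h import *
i=r.camera_info('wrist');s=avg(r,1,'wrist','pics/w16.png'); pose(s)
cv2.imwrite('pics/top2.png',r.camera('top'))
print(goal(s,[.4619,-.0838,.0218],-81,0))
im=cv2.imread('pics/top2.png'); cv2.imwrite('pics/top2c.png',cv2.resize(im[165:265,255:365],None,fx=6,fy=6,interpolation=cv2.INTER_CUBIC))
E
```

```text
AVG Mtool [ 0.021 -0.016  0.013] sd [0. 0. 0.] F [-1.16 -0.9  -0.49]
t 33.35 p [ 0.4622 -0.0854  0.1403] xaz -80.95 z [ 0.003  0.    -1.   ] w 0.0668 F [-1.16 -0.9  -0.49] Mtool [ 0.021 -0.016  0.013] q [ 0.93  0.14 -0.89  1.93  0.12  1.13 -1.41]
(array([-0.07,  0.01,  4.74]), array([-0.03, -0.  ,  0.01]))
```

View pics/w16.png

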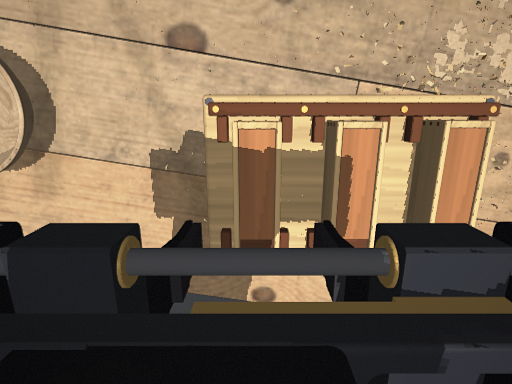

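View pics/top2c.png

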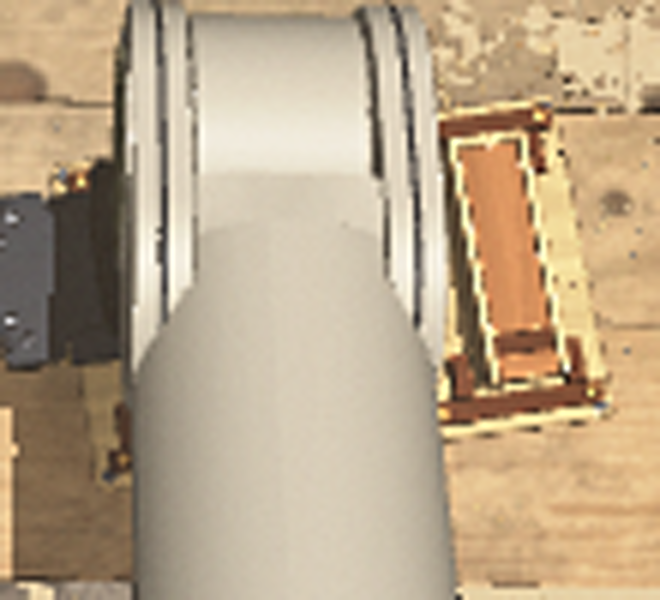

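>>> carry_out:
  commands:
    - [[60, -0.07, 0.01, 1.2, 0, 0, 0], [60, -0.07, 0.01, 2.6, 0, 0, 0], [60, -0.07, 0.01, 3.8, 0, 0, 0], [60, -0.07, 0.01, 4.5, 0, 0, 0], [60, -0.07, 0.01, 4.74, 0, 0, 0], [60, -0.07, 0.01, 4.74, 0, 0, 0], [160, -0.07, 0.01, 4.74, 0, 0, 0], [160, -0.07, 0.01, 4.74, 0, 0, 0], [160, -0.07, 0.01, 4.74, 0, 0, 0], [160, -0.07, 0.01, 4.74, 0, 0, 0], [160, -0.07, 0.01, 4.74, 0, 0, 0]]
  grip_force: 55

```text
time: 34.78
ee_pos: [0.4622, -0.0839, 0.022]
eef_rot: [0.761, -0.649, 0.001, -0.001]
ft_force: [-2.1, -1.1, 5.9]
width: 0.0416
```

>>> carry_out:
  commands:
    - [[160, 0, 0, -0.3, 0, 0, 0], [160, 0, 0, -1, 0, 0, 0], [160, 0, 0, -2.2, 0, 0, 0], [160, 0, 0, -3.5, 0, 0, 0], [160, 0, 0, -4.6, 0, 0, 0], [160, 0, 0, -5, 0, 0, 0], [160, 0, 0, -5, 0, 0, 0], [160, 0, 0, -5, 0, 0, 0]]

```text
time: 35.78
ee_pos: [0.4611, -0.0839, 0.146]
eef_rot: [0.761, -0.649, 0.0, -0.001]
ft_force: [-0.1, 0.5, -3.7]
width: 0.0414
```

```bash
python3 - <<'E'
from bench import r
from h import *
i=r.camera_info('wrist');s=avg(r,6,'wrist','pics/w17.png'); pose(s)
print(goal(s,[.498,.177,.147],-81,0))
E
```

```text
AVG Mtool [-0.08  -0.     0.019] sd [0.035 0.024 0.024] F [-0.04  0.01 -3.8 ]
t 36.08 p [ 0.4616 -0.0838  0.1466] xaz -80.97 z [ 0.002  0.001 -1.   ] w 0.0413 F [-0.66 -0.11 -3.66] Mtool [-0.097  0.009  0.033] q [ 0.94  0.13 -0.9   1.92  0.11  1.14 -1.41]
(array([-10.07,  -3.08,  -0.  ]), array([-0.03,  0.  ,  0.01]))
```

View pics/w17.png

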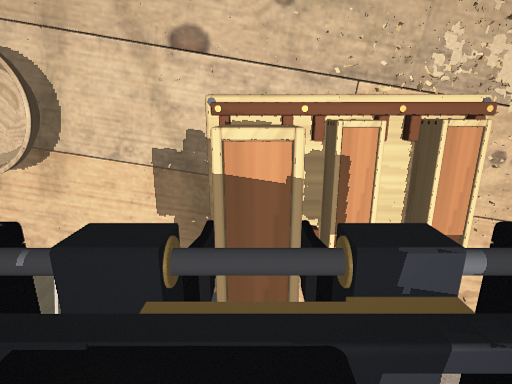

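>>> carry_out:
  commands:
    - [[160, -0.4, -0.1, 0, 0, 0, 0], [160, -1.2, -0.35, 0, 0, 0, 0], [160, -2.3, -0.7, 0, 0, 0, 0], [160, -3.5, -1.05, 0, 0, 0, 0], [160, -4.8, -1.45, 0, 0, 0, 0], [160, -6.1, -1.85, 0, 0, 0, 0], [160, -7.4, -2.25, 0, 0, 0, 0], [160, -8.5, -2.6, 0, 0, 0, 0], [160, -9.4, -2.85, 0, 0, 0, 0], [160, -9.9, -3.02, 0, 0, 0, 0], [160, -10.07, -3.08, 0, 0, 0, 0], [160, -10.07, -3.08, 0, 0, 0, 0]]

```text
time: 37.58
ee_pos: [0.4981, 0.1765, 0.1468]
eef_rot: [0.76, -0.649, 0.001, -0.001]
ft_force: [-0.4, -1.2, -3.8]
width: 0.0417
```

```bash
python3 - <<'E'
from bench import r
from h import *
s=avg(r,4,'wrist','pics/w18.png'); pose(s)
print(goal(s,[.498,.177,.147],-81,0))
cv2.imwrite('pics/s3.png',r.camera('scene'));cv2.imwrite('pics/t3.png',r.camera('top'))
i=r.camera_info('scene');print(w2px(i,[.498,.177,.047]),w2px(i,[.498,.177,.159]))
E
```

```text
AVG Mtool [-0.095  0.004 -0.004] sd [0.051 0.025 0.027] F [-0.12  0.03 -3.93]
t 37.77 p [0.4983 0.176  0.1469] xaz -81.04 z [ 0.002  0.    -1.   ] w 0.0414 F [ 0.21 -0.04 -4.15] Mtool [-0.026 -0.039 -0.051] q [ 0.45  0.33 -1.01  1.77  0.3   1.2  -2.07]
(array([-0.04,  0.  , -0.01]), array([-0.03, -0.  , -0.01]))
[243.77209959 141.50819859] [243.06021243 122.22747192]
```

View pics/w18.png

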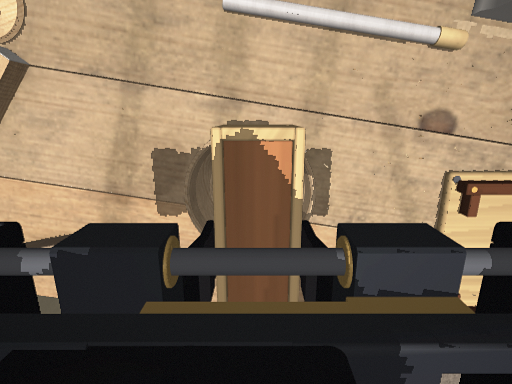

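View pics/s3.png

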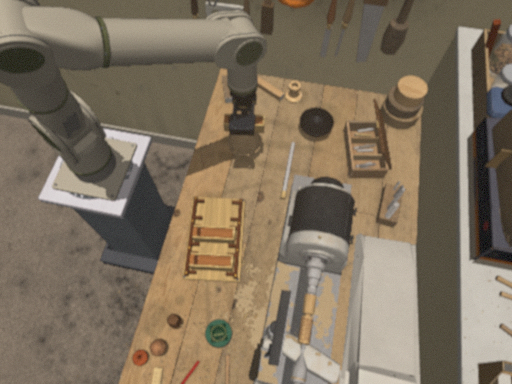

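View pics/t3.png

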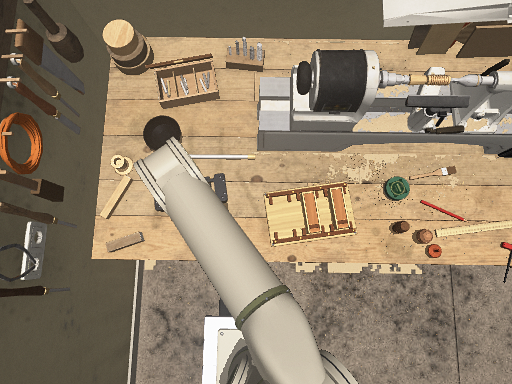

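```bash
python3 - <<'E'
from bench import r
from h import *
i=r.camera_info('wrist'); im=cv2.imread('pics/w18.png')
for c,col in(((.4965,.181),(0,0,255)),((.498,.177),(0,255,0))):
    for t in np.linspace(0,2*np.pi,120):
        u,v=w2px(i,[c[0]+.0615*np.cos(t),c[1]+.0615*np.sin(t),.047]); cv2.circle(im,(int(round(u)),int(round(v))),0,col,-1)
a=cv2.resize(im[110:230,150:340],None,fx=3.5,fy=3.5,interpolation=cv2.INTER_CUBIC); cv2.imwrite('pics/w18c.png',a)
b=cv2.imread('pics/t3.png');c=cv2.imread('pics/top0.png')
f=lambda q:cv2.resize(q[175:255,255:365],None,fx=5,fy=5,interpolation=cv2.INTER_CUBIC)[:,150:]
cv2.imwrite('pics/cmp.png',np.hstack([f(c),f(b)]))
E
```

```text
(no output)
```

View pics/w18c.png

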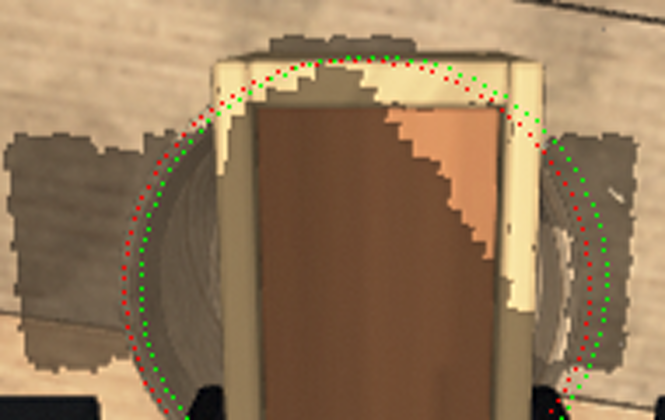

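View pics/cmp.png

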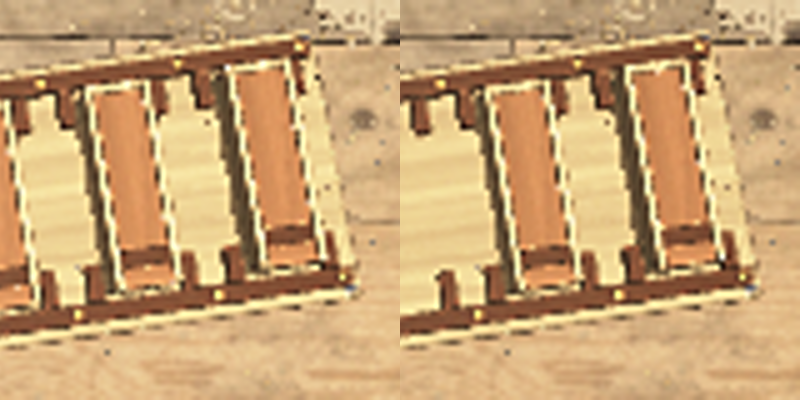

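The red circle at (0.4965, 0.181) fits the bowl better than the green one, so I'll nudge 5 mm left and let it settle. The quiet cases sit where they were at the start.

>>> carry_out:
  commands:
    - [[160, -0.1, 0, 0, 0, 0, 0], [160, -0.2, 0, 0, 0, 0, 0], [160, -0.2, 0, 0, 0, 0, 0], [160, -0.2, 0, 0, 0, 0, 0], [160, -0.2, 0, 0, 0, 0, 0], [160, -0.2, 0, 0, 0, 0, 0], [160, -0.2, 0, 0, 0, 0, 0], [160, -0.2, 0, 0, 0, 0, 0]]

```text
time: 38.88
ee_pos: [0.4975, 0.1812, 0.1469]
eef_rot: [0.76, -0.65, 0.001, -0.001]
ft_force: [0.3, -0.5, -4.7]
width: 0.0418
```

```bash
python3 - <<'E'
from bench import r
from h import *
s=avg(r,3,'wrist','pics/w19.png'); pose(s); print(np.abs(s['joint_vel']).max())
r.close_job()
E
```

```text
AVG Mtool [-0.077  0.008 -0.015] sd [0.018 0.016 0.01 ] F [ 0.37  0.13 -3.7 ]
t 39.02 p [0.4974 0.1812 0.1469] xaz -81.02 z [ 0.002  0.    -1.   ] w 0.0416 F [ 0.96 -0.42 -3.62] Mtool [-0.099 -0.004 -0.002] q [ 0.43  0.34 -1.01  1.77  0.31  1.2  -2.08]
0.001751508933854286
the job is handed in; nothing more can be done
```

The left case is the one that rattles. I handed the job in at 39 s with the arm holding it over the pale bowl.

- **Shaking:** I lifted and shook all three cases from left to right, dipping and then raising the grooved end about 30 degrees. Between the dip and the raise, the left case's balance shifted by 0.145 N m, against the 0.14 you gave. The middle and right cases changed by less than 0.01 N m.
- **The case you keep:** it is level and still, within a few millimetres of the bowl's centre in plan. Its underside is about 90 mm above the rim. At the end the grip was firm, with 41.6 mm between the fingers and about 3.7 N of weight.
- **The two quiet cases:** in the last top picture they sit in their own bays, where they were at the start.
- **Bowl and other things:** I saw nothing moved in the last pictures. The arm hid the bowl in the last top view, but it showed in place under the case in the wrist picture.

One check disagreed slightly. My two overhead estimates of the bowl's centre differed by about 10 mm, and the wrist picture agreed with the top camera, so I moved the case 5 mm to match.

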